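# Take the vial carrier off its safety hook

## Robot

A 6-joint arm with a two-finger parallel gripper is mounted at the origin on the work surface. World frame = base frame: x ahead of the robot, y to its left, z up, the work surface at z = 0. Lengths are in m, angles in rad, forces in N, time in s.
With the tool pointing down it reaches from about 0.35 to 0.85 m from the base axis. Payload 8.1 kg.
Tool frame: the origin (TCP) lies at the very end of the fingers, on their centre line; the grasp point (between the pads) lies 19 mm behind it (arm.hold_point_z is the distance from the TCP to the grasp point, in m); z points along the fingers, y is the line along which they close (so a half turn about z gives the same grasp; the last joint's range is limited). The gripper opens to 85 mm and grips with 20 to 120 N. Pads are 22 mm wide; open, the fingers measure 114 mm over their backs; the gripper's body (76 mm by 85 mm) begins 54 mm behind the grasp point. The pads swing forward as they close: fully open they stand 13 mm farther back than shut.
Start: joints at [1.221, 0.13, 1.488, -0, 1.523, -0.085], TCP at [0.157, 0.579, 0.231] pointing down, gripper open.
Joint ranges: [-2.96, 2.96], [-0.89, 2.26], [0.02, 2.5], [-1.34, 4.48], [0, 2.73], [-2.66, 2.66]. Speed limits (rad/s): [2.39, 2.39, 2.79, 3.14, 3.14, 3.14].

## Interface

Orientations are given as a rotation vector (axis times angle).
In Python, from rig import arm, optics, job gives the robot as it stands.
- The arm moves only by the tool carry_out, never from a script. Its argument "deltas" is a list of rows, each a list of 7 numbers: the turn, a rotation vector about the tool's x, y, z in rad, then the shift along the tool's x, y, z in m, then the closure, from 0 (fully open) to 1 (shut). In form: [[rx, ry, rz, dx, dy, dz, claw], ...]. A call has 1 to 10 rows; each row is the pose to reach, as a shift and turn from the pose commanded when the call began, along the tool's axes at that moment; what a row does not reach only later rows make up. A row lasts 1/12 s, in which the tool goes at most 41.7 mm and 7.16 degrees, less where a joint would pass 70% of its speed; a pose out of reach is approached as far as the arm can. A call with a gripper value outside its range is refused whole. The fingers move at their own pace and stop on an object; "force" is the grip in N (left out, the last holds). Time passes only in rows, so rows that repeat a pose let the fingers close. It gives the time, the measured TCP pose, the force, the opening and the grip force at its end, in the units of the state.
- arm.observe(): the state, without advancing time (a new reading comes with each control period).
- optics.read_camera(name): name is "side" or "top"; returns (picture, depth): 400x640x3 uint8, red, green, blue; 400x640 float32, m along the optical axis (not along the pixel's ray), 0 where there is no reading.
- optics.camera_model(name): a dict with "K" (3x3 intrinsics, pixels), "k1" (the pictures are not rectified: a ray, as slopes to the right and down, at radius r is drawn at 1 + k1 r^2 times it, then the intrinsics apply), "eye" and "attitude" of the camera in the world. Camera axes: x right, y down, z forward; pixel columns grow to the right and rows downward; lengths in m; the calibration is good to about 2 mm. A picture is of the moment at which its call begins. camera_model takes no time and is no camera call.
- job.finish_job(): hands the job in; it is judged then, once.
The state is a dict: "clock": time; "qpos": joint angles; "dq": joint speeds; "joint_efforts": joint torques, N m; "tcp_pos": TCP position; "tcp_rot": TCP orientation; "contact_force": force on the tool from outside, world axes, zero at the start; "moment": the same for the moment, N m; "opening": finger opening in m; "gripper_force": force on a finger pad.
Only numpy, scipy, OpenCV 4.12 (cv2) and the standard library are available. Lean on these libraries where they do the work, as an engineer would, in place of code of your own. Each camera call takes 0.05 s, during which the arm holds its last target. There are 200 camera calls.

## Task

Take the steel vial carrier off the safety hook: push its cross-bar back against the red sprung keeper until it is clear of the blue nose, and keep it pressed there while lifting it up off the hook. Then stand the carrier upright and flat inside the white tray and let go. Be gentle: never load the hook with more than 20 N, set the carrier down softly without dropping it, and leave the bottle, jar and beaker undisturbed.

Things in the scene. Friction and masses are not known exactly. Their poses are not given: they have to be found in the camera images.
- stand: Fixed hook stand on the bench. Origin on the bench top under the axis of the hanging cross-bar; x (level) points from the hook's open end back to the column, y across the hook, z up. Base plate 190 x 130 x 12 mm (x -60 to +130 mm). A level steel arm 16 mm wide runs from the column to x = -13 mm, with a 15 mm high post on its end (x -13 to -5 mm) in front of the bar.
- saddle (a point): Point on top of the arm (the saddle), 160 mm above the bench, under the hanging bar; axes as the stand. The hook's underside is 22 mm below it (a black clamp knob 28 mm); nothing of the hook is over 24 mm above it. The blue part reaches 61 mm in front of it (-x) at most. Loads on the hook add up, hanging weight included: raising the bar a few mm first takes weight and friction off.
- throat_mid (a point): Mid-adjustment place of the throat, the 13 mm gap between the blue nose's rear edge (nose roofs the bar 16 to 24 mm above the saddle) and two rigid blue cheeks (outer y +-17.5 mm, 20 mm over the saddle). The blue part is clamped anew each start, up to 14 mm either way along x, not reported: the bar clears the nose after 12 to 40 mm of push and meets the cheeks 3 mm further. Feel for them.
- column_top (a point): Top centre of the stand's column, 22 x 20 mm, 97 mm behind the hanging bar, 168 mm above the bench.
- keeper (a joint): Red block behind the bar, 14 mm wide, rounded top 23 mm above the saddle, sliding along the stand's x. 0 = sprung forward, shut against the bar; grows in m as it is pressed back (0.046 at most). Spring force 4 N at 0, plus 0.1 N per mm. It springs back when released.
- carrier: Steel vial carrier, 0.34 to 0.53 kg, 189 mm tall, hanging on the hook. Origin at the centre of its underside, z up, x along the stand's x at the start. Foot 64 (x) x 90 (y) x 8 mm, with six fixed blue-capped vials to 54 mm; two upright straps 12 x 5 mm, inner faces at y = +-26 mm, a cross-bar between them and a grip block on top.
- bar (a point): Centre of the cross-bar (steel, 10 mm diameter, along the carrier's y), 125 mm above the carrier's underside. It lies on the saddle against the post, and can rise 6 mm before it meets the nose. To leave the hook it must rise at least 25 mm (more than 38 mm brings the vials up under the arm), then the carrier leaves towards the stand's -x; 140 mm takes it clear.
- grip (a point): Centre of the yellow grip block, 16 (x) x 64 (y) x 24 (z) mm, 177 mm above the carrier's underside; pinch it from above across its 16 mm (along the carrier's x).
- tray: Fixed white shallow tray 140 x 140 mm, 18 mm high, walls and floor 5 mm; origin at the centre of its underside. Inside 130 x 130 mm, so the carrier fits at any yaw.
- tray_in (a point): Centre of the tray's inner floor, 5 mm above the bench.
- reagent: Amber bottle with red cap, 64 mm diameter, 150 mm tall, origin at the centre of its underside. Leave alone.
- jar: Glass jar with blue cap, 52 mm diameter, 65 mm tall, origin at the centre of its underside. Leave alone.
- beaker: White open beaker, 54 mm diameter, 60 mm tall, origin at the centre of its underside. Leave alone.
Things that resemble listed ones, but are neither listed nor needed, are in the scene too. There is more than one size of the carrier; the job needs the middle-sized.

How it is judged:
On the way, in this order (a step that is already met when the one before it is completed fails the run):
1. the bar has pressed the keeper back (over 9 mm) while still on the hook (value of joint keeper above 0.009 m and x of bar in the frame of stand above 0.008 m and z of bar in the frame of saddle below 0.015 m), for 0.2 s.
2. the bar is lifted above the hook's nose (z of bar in the frame of saddle above 0.028 m and horizontal distance between bar and saddle below 0.15 m), for 0.1 s.
At the end, for the whole second after the job is handed in: The carrier stands upright (within 0.05 rad) and at rest, flat on the tray's floor (within 3 mm in height, its centre within 45 mm of the tray's), and the keeper has sprung shut (under 4 mm) (horizontal distance between carrier and tray_in below 0.045 m and z of carrier in the frame of tray_in between -0.003 and 0.003 m and angle between carrier's own z axis and vertical below 0.05 rad and linear speed of carrier below 0.02 m/s and value of joint keeper below 0.004 m); the robot touches nothing.
It fails at once if anything pushes on the hook stand with more than 20 N (contact force between stand and anything else above 20 N).
It fails at once if the carrier is dropped or slammed into the tray (over 40 N) (contact force between tray and anything else above 40 N).
It fails at once if the bottle, jar or beaker is moved more than 20 mm (distance of any of reagent, jar, beaker from where it was at the start of the episode above 0.02 m).
It fails at once if the bottle, jar or beaker is tipped (angle between any of reagent, jar, beaker's own z axis and vertical above 0.3 rad).
It also fails if it takes over 69 s, if anything falls off the work surface, if the arm or the gripper's body presses on something with over 40 N, if the wrist force passes 120 N, or if a joint passes its speed limit or range.

## Working session

There is one attempt and no reset: what is moved stays moved. The work goes in short steps, Python scripts to look and compute and a tool call to move; the robot and the scene stay as the last step left them, time stands still between calls to the robot, and variables do not carry over. Pictures are saved under pics/ and viewed, at most 10 in all, crops included, and the job is handed in when it is done.

Besides the shell and the picture viewer there is one more tool, called by a JSON object that holds its "name" and its "arguments", one argument or row to a line. carry_out: Moves the arm, as the interface text tells. Its arguments: {"type":"object","properties":{"deltas":{"type":"array","items":{"type":"array","items":{"type":"number"}}},"force":{"type":"number"}},"required":["deltas"]}

```bash
ls; mkdir -p pics
cat > h.py <<'E'
import numpy as np, cv2
from rig import arm, optics, job
from scipy.spatial.transform import Rotation as R
def model(n):
    m=optics.camera_model(n); return m
def att(m):
    a=np.array(m["attitude"],float)
    return a if a.shape==(3,3) else R.from_rotvec(a).as_matrix()
def cloud(n,d):
    m=model(n);K=np.array(m["K"]);v,u=np.mgrid[:400,:640]
    pts=np.stack([u,v],-1).reshape(-1,1,2).astype(float)
    s=cv2.undistortPoints(pts,K,np.array([m["k1"],0,0,0.])).reshape(400,640,2)
    c=np.concatenate([s,np.ones((400,640,1))],-1)
    return (c*d[...,None])@att(m).T+np.array(m["eye"]), c@att(m).T, np.array(m["eye"])
E
python3 - <<'E'
from h import *
for n in("side","top"):
    p,d=optics.read_camera(n); np.savez(f"{n}0.npz",p=p,d=d); cv2.imwrite(f"pics/{n}0.png",p[...,::-1]); m=model(n);print(n,m)
    P,_,_=cloud(n,d); print(P[200,320],(d>0).mean())
print(arm.observe())
E
```

```text
pics
side {'K': array([[502.06468623,   0.        , 328.48499079],
       [  0.        , 502.06468623, 204.09713963],
       [  0.        ,   0.        ,   1.        ]]), 'k1': -0.13923924397862122, 'eye': array([ 0.49028149, -1.17054681,  1.10677864]), 'attitude': array([-2.29546428,  0.16108222, -0.05316931])}
[0.61518707 0.08125447 0.00087312] 0.9959765625
top {'K': array([[470.82943749,   0.        , 313.706969  ],
       [  0.        , 470.82943749, 198.24086348],
       [  0.        ,   0.        ,   1.        ]]), 'k1': -0.008856752825850368, 'eye': array([ 0.49605136, -0.12485388,  1.22313464]), 'attitude': array([-2.17466482,  2.14186055, -0.11398817])}
[ 0.63172888 -0.12939445  0.00334185] 0.99622265625
{'clock': 0.1, 'qpos': array([ 1.22057466e+00,  1.31133423e-01,  1.48915524e+00, -1.01937591e-06,
        1.52299837e+00, -8.53883068e-02]), 'dq': array([-6.61223558e-04, -1.12848845e-03, -3.15437058e-03, -3.88748796e-05,
        1.21523859e-03,  6.87547748e-04]), 'joint_efforts': array([ 7.56416994e-04, -5.70953035e+01, -5.01939762e+01, -2.60504912e-04,
        8.27461045e-03,  5.73434932e-05]), 'tcp_pos': array([0.15685228, 0.57862714, 0.2303291 ]), 'tcp_rot': array([-4.14736202e-01, -3.11372726e+00,  2.59869125e-03]), 'contact_force': array([-0.48930138,  0.1614211 , -0.89346855]), 'moment': array([-0.01000597, -0.0438891 ,  0.0228677 ]), 'gripper_force': 0.0, 'opening': 0.0855873752807291}
```

View pics/side0.png

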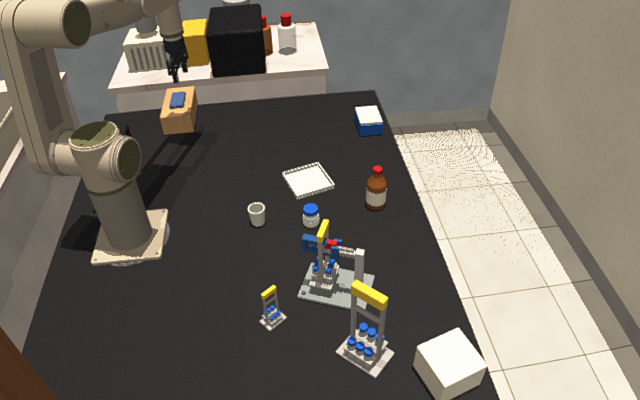

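View pics/top0.png

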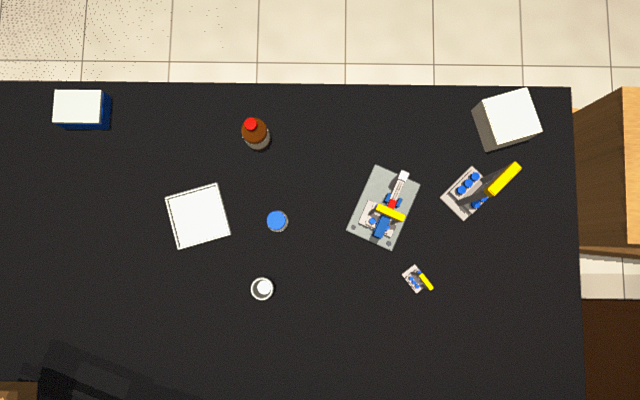

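The pictures show three carriers with yellow grips. In top/side pixels: a small one on the bench at (418,279)/(270,305), a large one on the bench at (480,190)/(367,330), and one hanging on the hook stand at (390,213)/(324,250). The hanging one is the job's carrier (middle-sized, on the hook); I'll confirm it in a crop. The tray is at (198,216)/(308,180), jar (277,221), beaker (262,289), bottle (256,133).

Run:
```python
from h import *
for n,(u0,v0,u1,v1) in (("top",(330,150,440,260)),("side",(290,210,385,315))):
    z=np.load(n+"0.npz");p=z["p"];d=z["d"];P,_,_=cloud(n,d)
    hsv=cv2.cvtColor(p,cv2.COLOR_RGB2HSV)
    roi=np.zeros((400,640),bool);roi[v0:v1,u0:u1]=1
    y=roi&(hsv[...,0]>20)&(hsv[...,0]<35)&(hsv[...,1]>150)&(hsv[...,2]>80)
    q=P[y]; zt=np.median(np.sort(q[:,2])[-len(q)//3:])
    t=q[abs(q[:,2]-zt)<.004]; r=cv2.minAreaRect((t[:,:2]*1000).astype(np.float32)); print(n,"grip",len(t),zt,r)
    # base plate
    b=roi&(abs(P[...,2]-.012)<.005); 
    q=P[b]; r=cv2.minAreaRect((q[:,:2]*1000).astype(np.float32)); print("base",len(q),r,cv2.boxPoints(r).round().tolist())
    c=roi&(P[...,2]>.16)&(P[...,2]<.174)&(hsv[...,1]<60); q=P[c];print("col",len(q), q.mean(0) if len(q) else 0)
    if n=="top":
        c=roi&(P[...,2]>.13)&(P[...,2]<.25);
    red=roi&((hsv[...,0]<6)|(hsv[...,0]>174))&(hsv[...,1]>150);q=P[red];print("red",len(q),np.median(q,0) if len(q) else 0)
    for nm,(a,b_,c,e) in dict(top=dict(tray=(155,175,240,255),jar=(262,205,292,236),beaker=(246,274,278,304),bottle=(235,110,275,155)),side=dict(tray=(275,155,342,203),jar=(298,200,322,232),beaker=(244,198,270,230),bottle=(360,160,392,212)))[n].items():
        w=P[b_:e,a:c].reshape(-1,3); w=w[(w[:,2]>.013)&(w[:,2]<.3)]; h=np.percentile(w[:,2],97)
        r=cv2.minAreaRect((w[:,:2]*1000).astype(np.float32)); tt=w[w[:,2]>h-.006]; print(nm,h.round(4),"top",tt.mean(0).round(4),r)
    cv2.imwrite(f"pics/crop_{n}.png",cv2.resize(p[v0:v1,u0:u1,::-1],None,fx=5,fy=5,interpolation=cv2.INTER_CUBIC))
a=cv2.imread("pics/crop_top.png");b=cv2.imread("pics/crop_side.png");h=500
cv2.imwrite("pics/crop0.png",cv2.hconcat([cv2.resize(x,(390,430)) for x in(a,b)]))
```

```text
top grip 194 0.22938055434283672 ((583.0420532226562, -277.841552734375), (62.09201431274414, 15.739288330078125), 65.69851684570312)
base 2063 ((635.6292114257812, -291.2105712890625), (147.527099609375, 226.7604217529297), 66.44374084472656) [[502.0, -314.0], [710.0, -404.0], [769.0, -269.0], [561.0, -178.0]]
col 199 [ 0.64651629 -0.30475407  0.16617561]
red 56 [ 0.60749722 -0.2884528   0.18268267]
tray 0.0208 top [0.585  0.1855 0.0174] ((585.0245361328125, 187.41763305664062), (140.8114013671875, 141.04830932617188), 16.956804275512695)
jar 0.0682 top [ 0.5735 -0.0205  0.0648] ((573.4813842773438, -22.39746856689453), (50.797245025634766, 47.151336669921875), 0.7057414650917053)
beaker 0.0614 top [0.405  0.0125 0.0586] ((406.3060607910156, 10.501077651977539), (51.65303421020508, 50.94884490966797), 89.65145111083984)
bottle 0.1514 top [0.7929 0.0379 0.1494] ((789.6558837890625, 36.33803939819336), (56.901912689208984, 63.98407745361328), 26.338430404663086)
side grip 290 0.2542631442817511 ((655.4675903320312, -512.5780639648438), (23.219213485717773, 84.02593231201172), 44.2992057800293)
base 1431 ((639.73583984375, -202.67852783203125), (346.9879455566406, 235.15554809570312), 81.1382064819336) [[497.0, -356.0], [729.0, -392.0], [783.0, -49.0], [550.0, -13.0]]
col 219 [ 0.63728211 -0.37605655  0.16762932]
red 69 [ 0.60010442 -0.28975757  0.1786792 ]
tray 0.0199 top [0.5845 0.1807 0.0164] ((584.8218994140625, 182.64920043945312), (140.6194305419922, 144.9090576171875), 17.22159767150879)
jar 0.2268 top [ 0.577  -0.2819  0.227 ] ((565.03271484375, -142.57643127441406), (295.42730712890625, 48.24592971801758), 86.245361328125)
beaker 0.0596 top [0.4056 0.008  0.0571] ((405.70501708984375, 7.802295684814453), (56.791507720947266, 51.11078643798828), 65.86550903320312)
bottle 0.1479 top [0.7927 0.034  0.1471] ((791.7344970703125, 25.554655075073242), (64.52851867675781, 51.59925079345703), 1.012094497680664)
```

View pics/crop0.png

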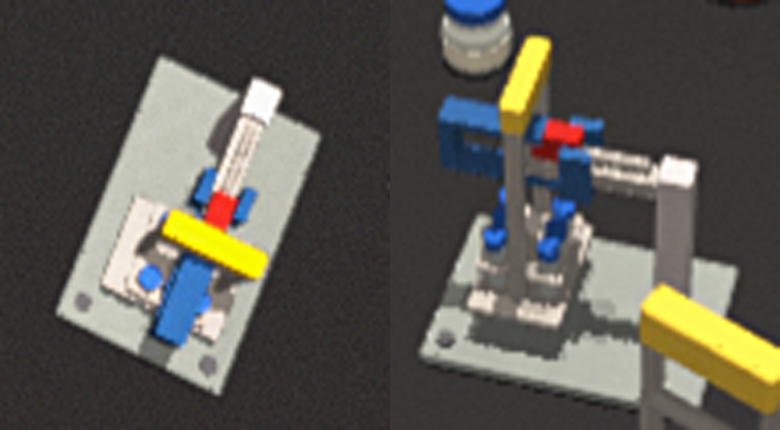

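The crop confirms it: the grip hanging on the hook measures 62 x 16 mm with its top at 0.229, matching the middle-sized carrier. Next I refine its pose.

Run:
```python
from h import *
for n,(u0,v0,u1,v1) in (("top",(330,150,425,260)),("side",(290,210,350,315))):
    z=np.load(n+"0.npz");p=z["p"];d=z["d"];P,ray,eye=cloud(n,d)
    hsv=cv2.cvtColor(p,cv2.COLOR_RGB2HSV)
    roi=np.zeros((400,640),bool);roi[v0:v1,u0:u1]=1
    y=roi&(hsv[...,0]>20)&(hsv[...,0]<35)&(hsv[...,1]>150)&(hsv[...,2]>80)
    X=eye+ray*((.229-eye[2])/ray[...,2])[...,None]
    t=y&(abs(P[...,2]-.229)<.006); q=X[t]
    print(n,"grip",len(q),q.mean(0),cv2.minAreaRect((q[:,:2]*1000).astype(np.float32)))
    roi[:]=0; roi[150:260,330:430]=1
    if n=="side": roi[:]=0; roi[210:315,290:385]=1
    X=eye+ray*((.012-eye[2])/ray[...,2])[...,None]
    b=(roi&(abs(P[...,2]-.012)<.006)&(hsv[...,2]>90)).astype(np.uint8)
    b=cv2.morphologyEx(b,cv2.MORPH_OPEN,np.ones((3,3)));_,L,S,_=cv2.connectedComponentsWithStats(b);k=1+S[1:,4].argmax()
    q=X[L==k]; print("base",len(q),cv2.minAreaRect((q[:,:2]*1000).astype(np.float32)))
    X=eye+ray*((.168-eye[2])/ray[...,2])[...,None]
    ry=np.radians(-24); c=roi&(abs(P[...,2]-.168)<.005)&(np.hypot(P[...,0]-.6715,P[...,1]+.317)<.02)&(hsv[...,1]<60)
    q=X[c]; print("col",len(q),q.mean(0))
T=R.from_rotvec(arm.observe()["tcp_rot"]).as_matrix();print(T.round(4))
```

```text
top grip 221 [ 0.58269708 -0.27739322  0.229     ] ((582.6221923828125, -277.1432189941406), (63.18661117553711, 16.27643585205078), 66.61370849609375)
base 1559 ((615.2169799804688, -291.3712158203125), (129.68600463867188, 188.56396484375), 66.41507720947266)
col 90 [ 0.67055662 -0.31550753  0.168     ]
side grip 112 [ 0.58256311 -0.28399104  0.229     ] ((582.401611328125, -283.8309631347656), (63.4807014465332, 16.431320190429688), 68.16075897216797)
base 632 ((596.52490234375, -287.0705871582031), (132.68577575683594, 150.0279541015625), 66.26502227783203)
col 53 [ 0.67019035 -0.32075255  0.168     ]
[[-9.651e-01  2.617e-01 -6.000e-04]
 [ 2.617e-01  9.651e-01 -1.600e-03]
 [ 1.000e-04 -1.700e-03 -1.000e+00]]
```

{"name": "carry_out", "arguments": {
  "deltas": [
    [0, 0, 0.12, -0.02, -0.02, -0.05, 0],
    [0, 0, 0.24, -0.048, -0.05, -0.06, 0],
    [0, 0, 0.36, -0.076, -0.08, -0.06, 0],
    [0, 0, 0.48, -0.104, -0.11, -0.06, 0],
    [0, 0, 0.6, -0.132, -0.14, -0.06, 0],
    [0, 0, 0.72, -0.16, -0.17, -0.06, 0],
    [0, 0, 0.84, -0.188, -0.2, -0.06, 0],
    [0, 0, 0.96, -0.216, -0.23, -0.06, 0],
    [0, 0, 1.08, -0.244, -0.26, -0.06, 0],
    [0, 0, 1.2, -0.272, -0.3, -0.06, 0]
  ]
}}

```text
clock: 0.93
tcp_pos: [0.3364, 0.2299, 0.2909]
tcp_rot: [2.107, 2.33, -0.0]
contact_force: [1.1, 0.1, 0.6]
opening: 0.0854
gripper_force: 0.0
```

```bash
cat > go.py <<'E'
import sys
from h import *
x,y,z,b=map(float,sys.argv[1:5])
s=arm.observe();T=R.from_rotvec(s["tcp_rot"]).as_matrix()
b=np.radians(b);ty=np.array([np.cos(b),np.sin(b),0]);tz=np.array([0,0,-1.]);G=np.c_[np.cross(ty,tz),ty,tz]
print("rot",R.from_matrix(T.T@G).as_rotvec().round(4),"shift",(T.T@(np.array([x,y,z])-s["tcp_pos"])).round(4))
f=np.array(s["contact_force"]);c=np.radians(-23.6)
print("t",s["clock"],"tcp",s["tcp_pos"].round(4),"open",s["opening"].round(4),"F",f.round(2),"Fx_stand",(f@[np.cos(c),np.sin(c),0]).round(2),"Fy",(f@[-np.sin(c),np.cos(c),0]).round(2),"grip",s["gripper_force"],"q",s["qpos"].round(2))
E
python3 go.py 0.584 -0.2806 0.275 -23.6
```

```text
rot [1.000e-04 1.000e-04 5.122e-01] shift [-0.5327  0.1952  0.016 ]Traceback (most recent call last):
  File "go.py", line 8, in <module>
    print("t",s["clock"],"tcp",s["tcp_pos"].round(4),"open",s["opening"].round(4),"F",f.round(2),"Fx_stand",(f@[np.cos(c),np.sin(c),0]).round(2),"Fy",(f@[-np.sin(c),np.cos(c),0]).round(2),"grip",s["gripper_force"],"q",s["qpos"].round(2))
                                                            ^^^^^^^^^^^^^^^^^^
AttributeError: 'float' object has no attribute 'round'
```

{"name": "carry_out", "arguments": {
  "deltas": [
    [0, 0, 0.1, -0.035, 0.013, 0, 0],
    [0, 0, 0.2, -0.072, 0.026, 0, 0],
    [0, 0, 0.3, -0.11, 0.04, 0, 0],
    [0, 0, 0.4, -0.147, 0.054, 0, 0],
    [0, 0, 0.512, -0.185, 0.068, 0, 0],
    [0, 0, 0.512, -0.223, 0.082, 0, 0],
    [0, 0, 0.512, -0.26, 0.096, 0, 0],
    [0, 0, 0.512, -0.3, 0.11, 0, 0],
    [0, 0, 0.512, -0.338, 0.124, 0, 0],
    [0, 0, 0.512, -0.375, 0.138, 0, 0]
  ]
}}

```text
clock: 1.77
tcp_pos: [0.5131, -0.1289, 0.2908]
tcp_rot: [-2.624, -1.727, 0.0]
contact_force: [-0.2, 1.0, 0.5]
opening: 0.0857
gripper_force: 0.0
```

```bash
sed -i 's/s\["opening"\].round(4)/round(s["opening"],4)/' go.py
python3 go.py 0.584 -0.2806 0.275 -23.6
```

```text
rot [-0.0005  0.      0.0053] shift [-0.1113  0.1251  0.0157]
t 1.7667 tcp [ 0.5131 -0.1289  0.2908] open 0.0857 F [-0.21  0.98  0.52] Fx_stand -0.58 Fy 0.81 grip 0.0 q [-0.34 -0.08  1.59 -0.    1.63  0.06]
```

{"name": "carry_out", "arguments": {
  "deltas": [
    [0, 0, 0.005, -0.025, 0.028, 0, 0],
    [0, 0, 0.005, -0.05, 0.056, 0, 0],
    [0, 0, 0.005, -0.075, 0.084, 0, 0],
    [0, 0, 0.005, -0.1, 0.11, 0, 0],
    [0, 0, 0.005, -0.108, 0.121, 0.005, 0],
    [0, 0, 0.005, -0.111, 0.125, 0.012, 0],
    [0, 0, 0.005, -0.111, 0.125, 0.016, 0],
    [0, 0, 0.005, -0.111, 0.125, 0.016, 0]
  ]
}}

```text
clock: 2.43
tcp_pos: [0.583, -0.2768, 0.273]
tcp_rot: [-2.625, -1.72, 0.002]
contact_force: [0.2, 0.8, -0.9]
opening: 0.0854
gripper_force: 0.0
```

```bash
python3 go.py 0.584 -0.2806 0.200 -23.6
python3 - <<'E'
from h import *
n="side";p,d=optics.read_camera(n);cv2.imwrite("pics/s1.png",cv2.resize(p[180:330,250:430,::-1],None,fx=4,fy=4,interpolation=cv2.INTER_CUBIC))
E
```

```text
rot [-0.0037 -0.0007  0.0011] shift [-0.0031  0.0027  0.073 ]
t 2.4333 tcp [ 0.583  -0.2768  0.273 ] open 0.0854 F [ 0.25  0.76 -0.95] Fx_stand -0.08 Fy 0.8 grip 0.0 q [-0.52  0.24  1.28  0.    1.62 -0.11]
```

View pics/s1.png

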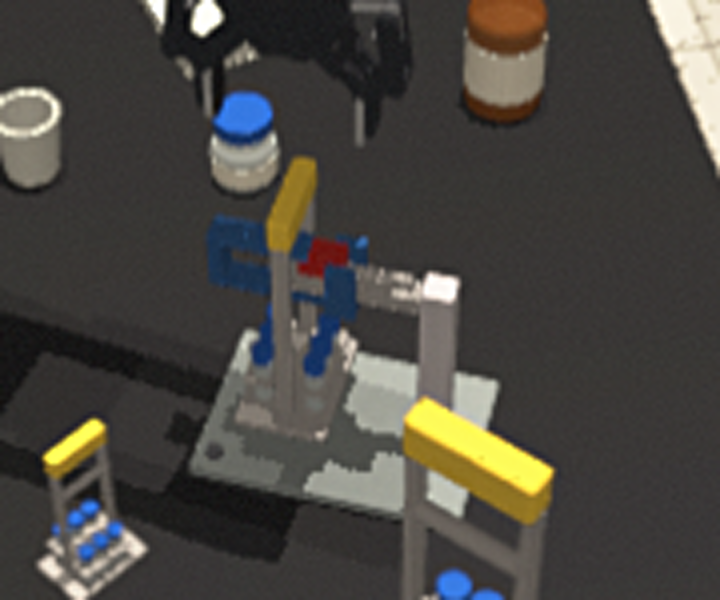

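The crop shows the open fingers (tips at about (210,110) and (360,140) in the crop) straddling the yellow grip at (293,190). Descending.

{"name": "carry_out", "arguments": {
  "deltas": [
    [-0.003, 0, 0.001, -0.003, 0.002, 0, 0],
    [-0.003, 0, 0.001, -0.003, 0.002, 0.012, 0],
    [-0.003, 0, 0.001, -0.003, 0.002, 0.025, 0],
    [-0.003, 0, 0.001, -0.003, 0.002, 0.037, 0],
    [-0.003, 0, 0.001, -0.003, 0.002, 0.05, 0],
    [-0.003, 0, 0.001, -0.003, 0.002, 0.062, 0],
    [-0.003, 0, 0.001, -0.003, 0.002, 0.071, 0],
    [-0.003, 0, 0.001, -0.003, 0.002, 0.073, 0],
    [-0.003, 0, 0.001, -0.003, 0.002, 0.073, 0],
    [-0.003, 0, 0.001, -0.003, 0.002, 0.073, 0]
  ]
}}

```text
clock: 3.32
tcp_pos: [0.5846, -0.2816, 0.2026]
tcp_rot: [2.626, 1.718, 0.003]
contact_force: [1.0, -0.4, 0.4]
opening: 0.0851
gripper_force: 0.0
```

```bash
python3 go.py 0.584 -0.2806 0.199 -23.6
```

```text
rot [ 0.0034  0.     -0.0001] shift [ 0.0007 -0.001   0.0036]
t 3.3167 tcp [ 0.5846 -0.2816  0.2026] open 0.0851 F [ 0.95 -0.37  0.39] Fx_stand 1.02 Fy 0.04 grip 0.0 q [-0.53  0.27  1.38  0.    1.49 -0.12]
```

{"name": "carry_out", "arguments": {
  "deltas": [
    [0.003, 0, 0, 0, -0.001, 0.003, 0.3],
    [0.003, 0, 0, 0, -0.001, 0.003, 0.5],
    [0.003, 0, 0, 0, -0.001, 0.003, 0.6],
    [0.003, 0, 0, 0, -0.001, 0.003, 0.68],
    [0.003, 0, 0, 0, -0.001, 0.003, 0.74],
    [0.003, 0, 0, 0, -0.001, 0.003, 0.76],
    [0.003, 0, 0, 0, -0.001, 0.003, 0.76],
    [0.003, 0, 0, 0, -0.001, 0.003, 0.76]
  ],
  "force": 20
}}

```text
clock: 3.98
tcp_pos: [0.5836, -0.2811, 0.1993]
tcp_rot: [2.629, 1.72, 0.0]
contact_force: [0.7, 0.6, -0.3]
opening: 0.0205
gripper_force: 0.0
```

```bash
python3 go.py 0.584 -0.2806 0.199 -23.6
```

```text
rot [ 0.0001 -0.     -0.0001] shift [0.0006 0.0002 0.0003]
t 3.9833 tcp [ 0.5836 -0.2811  0.1993] open 0.0205 F [ 0.66  0.58 -0.33] Fx_stand 0.37 Fy 0.79 grip 0.0 q [-0.53  0.27  1.38  0.    1.48 -0.12]
```

{"name": "carry_out", "arguments": {
  "deltas": [
    [0, 0, 0, 0, 0, 0, 0.78],
    [0, 0, 0, 0, 0, 0, 0.79],
    [0, 0, 0, 0, 0, 0, 0.8],
    [0, 0, 0, 0, 0, 0, 0.81],
    [0, 0, 0, 0, 0, 0, 0.82],
    [0, 0, 0, 0, 0, 0, 0.83],
    [0, 0, 0, 0, 0, 0, 0.84],
    [0, 0, 0, 0, 0, 0, 0.85],
    [0, 0, 0, 0, 0, 0, 0.85]
  ],
  "force": 20
}}

```text
clock: 4.73
tcp_pos: [0.5834, -0.281, 0.1993]
tcp_rot: [-2.629, -1.72, 0.0]
contact_force: [-3.5, 1.6, 2.6]
opening: 0.0159
gripper_force: 20.7
```

```bash
python3 go.py 0.584 -0.2806 0.199 -23.6
```

```text
rot [-0.0005 -0.     -0.0001] shift [0.0006 0.0004 0.0003]
t 4.7333 tcp [ 0.5834 -0.281   0.1993] open 0.0159 F [-3.47  1.59  2.57] Fx_stand -3.81 Fy 0.06 grip 20.727784037590027 q [-0.53  0.27  1.38 -0.    1.48 -0.12]
```

{"name": "carry_out", "arguments": {
  "deltas": [
    [0, 0, 0, 0, 0, 0, 0.88],
    [0, 0, 0, 0, 0, 0, 0.9],
    [0, 0, 0, 0, 0, 0, 0.9],
    [0, 0, 0, 0, 0, -0.001, 0.9],
    [0, 0, 0, 0, 0, -0.002, 0.9],
    [0, 0, 0, 0, 0, -0.003, 0.9],
    [0, 0, 0, 0, 0, -0.003, 0.9],
    [0, 0, 0, 0, 0, -0.003, 0.9],
    [0, 0, 0, 0, 0, -0.003, 0.9]
  ],
  "force": 70
}}

```text
clock: 5.48
tcp_pos: [0.5834, -0.281, 0.2018]
tcp_rot: [-2.628, -1.72, 0.001]
contact_force: [-2.3, 1.4, -3.9]
opening: 0.0152
gripper_force: 68.2
```

```bash
python3 go.py 0.584 -0.2806 0.199 -23.6
```

```text
rot [-0.0009 -0.0001 -0.0001] shift [0.0006 0.0005 0.0028]
t 5.4833 tcp [ 0.5834 -0.281   0.2018] open 0.0152 F [-2.26  1.42 -3.91] Fx_stand -2.64 Fy 0.39 grip 68.16988348960876 q [-0.53  0.27  1.38  0.    1.49 -0.12]
```

Run:
```python
from h import *
c=np.radians(-23.6);ex=np.array([np.cos(c),np.sin(c)]);ey=np.array([-ex[1],ex[0]])
for n,o in(("top",(.5828,-.2773)),("side",(.5826,-.284))):
    z=np.load(n+"0.npz");p=z["p"];P,ray,eye=cloud(n,z["d"]);hsv=cv2.cvtColor(p,cv2.COLOR_RGB2HSV)
    m=(hsv[...,0]>100)&(hsv[...,0]<125)&(hsv[...,1]>130)&(P[...,2]>.172)&(P[...,2]<.19)
    X=(eye+ray*((.180-eye[2])/ray[...,2])[...,None])[...,:2]-o
    X=X[m];x=X@ex*1000;y=X@ey*1000;k=(abs(x)<90)&(abs(y)<25);x=x[k];y=y[k]
    for lo,hi in((-19,-8),(-8,8),(8,19)):
        q=np.sort(x[(y>lo)&(y<hi)]);print(n,lo,hi,len(q),q.round(0).tolist())
```

```text
top -19 -8 48 [-52.0, -47.0, -45.0, -42.0, -40.0, -37.0, -35.0, -32.0, -30.0, -27.0, -25.0, -23.0, -22.0, -20.0, -18.0, -15.0, -13.0, -8.0, 25.0, 26.0, 27.0, 27.0, 28.0, 29.0, 29.0, 30.0, 30.0, 31.0, 32.0, 32.0, 33.0, 34.0, 34.0, 35.0, 36.0, 37.0, 37.0, 38.0, 39.0, 39.0, 40.0, 41.0, 41.0, 42.0, 42.0, 43.0, 44.0, 45.0]
top -8 8 167 [-55.0, -55.0, -54.0, -54.0, -54.0, -54.0, -53.0, -53.0, -53.0, -52.0, -52.0, -52.0, -51.0, -51.0, -51.0, -50.0, -50.0, -50.0, -50.0, -49.0, -49.0, -49.0, -48.0, -48.0, -48.0, -47.0, -47.0, -47.0, -46.0, -46.0, -46.0, -46.0, -45.0, -45.0, -44.0, -44.0, -44.0, -43.0, -43.0, -43.0, -43.0, -42.0, -42.0, -42.0, -41.0, -41.0, -41.0, -41.0, -40.0, -40.0, -39.0, -39.0, -39.0, -39.0, -38.0, -38.0, -38.0, -37.0, -37.0, -37.0, -36.0, -36.0, -36.0, -36.0, -35.0, -35.0, -34.0, -34.0, -34.0, -34.0, -33.0, -33.0, -33.0, -32.0, -32.0, -32.0, -32.0, -31.0, -31.0, -31.0, -30.0, -30.0, -30.0, -30.0, -29.0, -29.0, -29.0, -28.0, -28.0, -28.0, -27.0, -27.0, -27.0, -27.0, -26.0, -26.0, -26.0, -25.0, -25.0, -25.0, -25.0, -24.0, -24.0, -24.0, -23.0, -23.0, -22.0, -22.0, -22.0, -22
[... 1089 characters left out ...]
0, -44.0, -43.0, -43.0, -42.0, -41.0, -41.0, -40.0, -40.0, -40.0, -39.0, -38.0, -38.0, -37.0, -36.0, -35.0, -35.0, -34.0, -34.0, -33.0, -33.0, -32.0, -31.0, -30.0, -30.0, -29.0, -29.0, -28.0, -27.0, -26.0, -26.0, -25.0, -24.0, -24.0, -23.0, -23.0, -22.0, -22.0, -21.0, -20.0, -17.0, 0.0, 1.0, 1.0, 2.0, 3.0, 4.0, 4.0, 5.0, 5.0, 6.0, 7.0, 7.0, 8.0, 9.0, 10.0, 26.0, 41.0]
side 8 19 49 [-57.0, -56.0, -54.0, -53.0, -52.0, -51.0, -49.0, -48.0, -47.0, -46.0, -44.0, -43.0, -42.0, -41.0, -39.0, -38.0, -37.0, -36.0, -35.0, -33.0, -32.0, -31.0, -30.0, -28.0, -27.0, -26.0, -25.0, -24.0, 2.0, 3.0, 4.0, 5.0, 6.0, 7.0, 24.0, 27.0, 33.0, 35.0, 36.0, 37.0, 38.0, 39.0, 40.0, 40.0, 41.0, 42.0, 43.0, 44.0, 45.0]
```

{"name": "carry_out", "arguments": {
  "deltas": [
    [0, 0, 0, 0, 0.001, 0, 0.9],
    [0, 0, 0, 0, 0.002, 0, 0.9],
    [0, 0, 0, 0, 0.0035, 0, 0.9],
    [0, 0, 0, 0, 0.005, 0, 0.9],
    [0, 0, 0, 0, 0.0065, 0, 0.9],
    [0, 0, 0, 0, 0.008, 0, 0.9],
    [0, 0, 0, 0, 0.009, 0, 0.9],
    [0, 0, 0, 0, 0.009, 0, 0.9],
    [0, 0, 0, 0, 0.009, 0, 0.9]
  ]
}}

```text
clock: 6.23
tcp_pos: [0.5917, -0.2846, 0.2019]
tcp_rot: [-2.628, -1.72, 0.001]
contact_force: [-4.5, 2.6, -7.0]
opening: 0.0151
gripper_force: 68.2
```

```bash
python3 go.py 0.584 -0.2806 0.199 -23.6
```

```text
rot [-0.0009 -0.0001 -0.    ] shift [ 0.0006 -0.0086  0.0029]
t 6.2333 tcp [ 0.5917 -0.2846  0.2019] open 0.0151 F [-4.48  2.61 -6.98] Fx_stand -5.15 Fy 0.6 grip 68.20579648017883 q [-0.53  0.3   1.35  0.    1.49 -0.11]
```

Images put the cheek front about 24.5 mm behind the bar's start position. So the bar should clear the nose at about 17 mm and touch the cheeks at about 19.5 mm.

{"name": "carry_out", "arguments": {
  "deltas": [
    [0, 0, 0, 0, 0.001, 0, 0.9],
    [0, 0, 0, 0, 0.002, 0, 0.9],
    [0, 0, 0, 0, 0.003, 0, 0.9],
    [0, 0, 0, 0, 0.004, 0, 0.9],
    [0, 0, 0, 0, 0.005, 0, 0.9],
    [0, 0, 0, 0, 0.006, 0, 0.9],
    [0, 0, 0, 0, 0.006, 0, 0.9],
    [0, 0, 0, 0, 0.006, 0, 0.9],
    [0, 0, 0, 0, 0.006, 0, 0.9]
  ]
}}

```text
clock: 6.98
tcp_pos: [0.597, -0.2869, 0.2019]
tcp_rot: [-2.628, -1.72, 0.001]
contact_force: [-5.1, 2.1, -7.1]
opening: 0.0152
gripper_force: 68.2
```

```bash
python3 go.py 0.584 -0.2806 0.199 -23.6
```

```text
rot [-0.001  -0.0001 -0.0001] shift [ 0.0006 -0.0144  0.0029]
t 6.9833 tcp [ 0.597  -0.2869  0.2019] open 0.0152 F [-5.07  2.11 -7.14] Fx_stand -5.49 Fy -0.09 grip 68.22187542915344 q [-0.53  0.31  1.33 -0.    1.5  -0.11]
```

{"name": "carry_out", "arguments": {
  "deltas": [
    [0, 0, 0, 0, 0.0005, 0, 0.9],
    [0, 0, 0, 0, 0.001, 0, 0.9],
    [0, 0, 0, 0, 0.0015, 0, 0.9],
    [0, 0, 0, 0, 0.002, 0, 0.9],
    [0, 0, 0, 0, 0.002, 0, 0.9],
    [0, 0, 0, 0, 0.002, 0, 0.9]
  ]
}}

```text
clock: 7.48
tcp_pos: [0.5988, -0.2877, 0.2019]
tcp_rot: [-2.628, -1.72, 0.001]
contact_force: [-4.5, 2.4, -6.5]
opening: 0.0148
gripper_force: 68.3
```

```bash
python3 go.py 0.584 -0.2806 0.199 -23.6
```

```text
rot [-0.0011 -0.0001 -0.0001] shift [ 0.0006 -0.0164  0.0029]
t 7.4833 tcp [ 0.5988 -0.2877  0.2019] open 0.0148 F [-4.46  2.4  -6.48] Fx_stand -5.05 Fy 0.41 grip 68.26419711112976 q [-0.53  0.32  1.33 -0.    1.5  -0.11]
```

{"name": "carry_out", "arguments": {
  "deltas": [
    [0, 0, 0, 0, 0.0003, 0, 0.9],
    [0, 0, 0, 0, 0.0006, 0, 0.9],
    [0, 0, 0, 0, 0.001, 0, 0.9],
    [0, 0, 0, 0, 0.001, 0, 0.9],
    [0, 0, 0, 0, 0.001, 0, 0.9]
  ]
}}

```text
clock: 7.9
tcp_pos: [0.5997, -0.2881, 0.2019]
tcp_rot: [-2.628, -1.72, 0.001]
contact_force: [-4.3, 2.1, -7.2]
opening: 0.0151
gripper_force: 68.3
```

```bash
python3 go.py 0.584 -0.2806 0.199 -23.6
```

```text
rot [-0.0011 -0.     -0.0001] shift [ 0.0006 -0.0174  0.0029]
t 7.9 tcp [ 0.5997 -0.2881  0.2019] open 0.0151 F [-4.34  2.09 -7.18] Fx_stand -4.81 Fy 0.18 grip 68.28012943267822 q [-0.52  0.32  1.32 -0.    1.5  -0.11]
```

{"name": "carry_out", "arguments": {
  "deltas": [
    [0, 0, 0, 0, 0.0003, 0, 0.9],
    [0, 0, 0, 0, 0.0006, 0, 0.9],
    [0, 0, 0, 0, 0.0008, 0, 0.9],
    [0, 0, 0, 0, 0.0008, 0, 0.9]
  ]
}}

```text
clock: 8.23
tcp_pos: [0.6004, -0.2884, 0.2019]
tcp_rot: [-2.628, -1.72, 0.001]
contact_force: [-5.8, 2.4, -6.1]
opening: 0.0151
gripper_force: 68.3
```

```bash
python3 go.py 0.584 -0.2806 0.199 -23.6
```

```text
rot [-0.0011 -0.0001 -0.0001] shift [ 0.0006 -0.0182  0.0029]
t 8.2333 tcp [ 0.6004 -0.2884  0.2019] open 0.0151 F [-5.78  2.43 -6.09] Fx_stand -6.27 Fy -0.08 grip 68.28349471092224 q [-0.52  0.32  1.32 -0.    1.5  -0.11]
```

{"name": "carry_out", "arguments": {
  "deltas": [
    [0, 0, 0, 0, 0.0003, 0, 0.9],
    [0, 0, 0, 0, 0.0006, 0, 0.9],
    [0, 0, 0, 0, 0.0006, 0, 0.9],
    [0, 0, 0, 0, 0.0006, 0, 0.9]
  ]
}}

```text
clock: 8.57
tcp_pos: [0.601, -0.2886, 0.2019]
tcp_rot: [-2.628, -1.72, 0.001]
contact_force: [-5.9, 2.8, -6.2]
opening: 0.015
gripper_force: 68.3
```

```bash
python3 go.py 0.584 -0.2806 0.199 -23.6
```

```text
rot [-0.0012 -0.0001 -0.    ] shift [ 0.0006 -0.0188  0.0029]
t 8.5667 tcp [ 0.601  -0.2886  0.2019] open 0.015 F [-5.94  2.79 -6.16] Fx_stand -6.56 Fy 0.18 grip 68.32010865211487 q [-0.52  0.32  1.32 -0.    1.5  -0.11]
```

{"name": "carry_out", "arguments": {
  "deltas": [
    [0, 0, 0, 0, 0.0003, 0, 0.9],
    [0, 0, 0, 0, 0.0005, 0, 0.9],
    [0, 0, 0, 0, 0.0005, 0, 0.9],
    [0, 0, 0, 0, 0.0005, 0, 0.9]
  ]
}}

```text
clock: 8.9
tcp_pos: [0.6014, -0.2889, 0.2019]
tcp_rot: [-2.628, -1.719, 0.001]
contact_force: [-5.6, 3.0, -6.5]
opening: 0.0151
gripper_force: 68.4
```

```bash
python3 go.py 0.584 -0.2806 0.199 -23.6
```

```text
rot [-0.0012 -0.0001 -0.0001] shift [ 0.0006 -0.0192  0.0029]
t 8.9 tcp [ 0.6014 -0.2889  0.2019] open 0.0151 F [-5.56  2.99 -6.55] Fx_stand -6.29 Fy 0.52 grip 68.39158058166504 q [-0.52  0.33  1.32 -0.    1.5  -0.11]
```

{"name": "carry_out", "arguments": {
  "deltas": [
    [0, 0, 0, 0, 0.0004, 0, 0.9],
    [0, 0, 0, 0, 0.0008, 0, 0.9],
    [0, 0, 0, 0, 0.0008, 0, 0.9],
    [0, 0, 0, 0, 0.0008, 0, 0.9]
  ]
}}

```text
clock: 9.23
tcp_pos: [0.6019, -0.289, 0.2019]
tcp_rot: [-2.627, -1.719, 0.002]
contact_force: [-6.2, 3.1, -5.9]
opening: 0.0146
gripper_force: 68.7
```

```bash
python3 go.py 0.584 -0.2806 0.199 -23.6
```

```text
rot [-0.002  -0.0001 -0.0001] shift [ 0.0006 -0.0197  0.0029]
t 9.2333 tcp [ 0.6019 -0.289   0.2019] open 0.0146 F [-6.17  3.14 -5.87] Fx_stand -6.91 Fy 0.4 grip 68.65631103515625 q [-0.52  0.33  1.31 -0.    1.5  -0.11]
```

{"name": "carry_out", "arguments": {
  "deltas": [
    [0, 0, 0, 0, 0.0003, 0, 0.9],
    [0, 0, 0, 0, 0.0006, 0, 0.9],
    [0, 0, 0, 0, 0.0006, 0, 0.9],
    [0, 0, 0, 0, 0.0006, 0, 0.9]
  ]
}}

```text
clock: 9.57
tcp_pos: [0.602, -0.2892, 0.2019]
tcp_rot: [-2.627, -1.719, 0.002]
contact_force: [-8.9, 5.0, -3.8]
opening: 0.0149
gripper_force: 69.0
```

```bash
python3 go.py 0.584 -0.2806 0.199 -23.6
```

```text
rot [-0.0028 -0.0001 -0.0001] shift [ 0.0006 -0.02    0.003 ]
t 9.5667 tcp [ 0.602  -0.2892  0.2019] open 0.0149 F [-8.91  4.99 -3.76] Fx_stand -10.16 Fy 1.01 grip 69.03258919715881 q [-0.52  0.33  1.31 -0.    1.5  -0.11]
```

{"name": "carry_out", "arguments": {
  "deltas": [
    [0, 0, 0, 0, -0.001, 0, 0.9],
    [0, 0, 0, 0, -0.0024, 0, 0.9],
    [0, 0, 0, 0, -0.0024, 0, 0.9],
    [0, 0, 0, 0, -0.0024, -0.001, 0.9],
    [0, 0, 0, 0, -0.0024, -0.002, 0.9],
    [0, 0, 0, 0, -0.0024, -0.003, 0.9],
    [0, 0, 0, 0, -0.0024, -0.003, 0.9]
  ]
}}

```text
clock: 10.15
tcp_pos: [0.6005, -0.2885, 0.2049]
tcp_rot: [-2.628, -1.719, 0.001]
contact_force: [-6.1, 1.8, -6.6]
opening: 0.0149
gripper_force: 68.4
```

```bash
python3 go.py 0.584 -0.2806 0.199 -23.6
```

```text
rot [-0.0013 -0.     -0.0001] shift [ 0.0006 -0.0182  0.0059]
t 10.15 tcp [ 0.6005 -0.2885  0.2049] open 0.0149 F [-6.08  1.78 -6.62] Fx_stand -6.29 Fy -0.8 grip 68.37390303611755 q [-0.52  0.32  1.32 -0.    1.5  -0.11]
```

{"name": "carry_out", "arguments": {
  "deltas": [
    [0, 0, 0, 0, -0.0002, -0.0005, 0.9],
    [0, 0, 0, 0, -0.0002, -0.001, 0.9],
    [0, 0, 0, 0, -0.0002, -0.0015, 0.9],
    [0, 0, 0, 0, -0.0002, -0.002, 0.9],
    [0, 0, 0, 0, -0.0002, -0.002, 0.9]
  ]
}}

```text
clock: 10.57
tcp_pos: [0.6003, -0.2884, 0.2068]
tcp_rot: [-2.628, -1.719, 0.001]
contact_force: [-5.5, 2.3, -6.1]
opening: 0.0144
gripper_force: 68.4
```

```bash
python3 go.py 0.584 -0.2806 0.199 -23.6
```

```text
rot [-0.0013 -0.0001 -0.0001] shift [ 0.0006 -0.018   0.0079]
t 10.5667 tcp [ 0.6003 -0.2884  0.2068] open 0.0144 F [-5.52  2.29 -6.12] Fx_stand -5.97 Fy -0.11 grip 68.35878252983093 q [-0.52  0.32  1.31 -0.    1.51 -0.11]
```

{"name": "carry_out", "arguments": {
  "deltas": [
    [0, 0, 0, 0, 0, -0.001, 0.9],
    [0, 0, 0, 0, 0, -0.002, 0.9],
    [0, 0, 0, 0, 0, -0.003, 0.9],
    [0, 0, 0, 0, 0, -0.004, 0.9],
    [0, 0, 0, 0, 0, -0.004, 0.9]
  ]
}}

```text
clock: 10.98
tcp_pos: [0.6003, -0.2884, 0.2109]
tcp_rot: [-2.628, -1.719, 0.001]
contact_force: [-4.8, 2.4, -5.5]
opening: 0.0149
gripper_force: 68.4
```

```bash
python3 go.py 0.584 -0.2806 0.199 -23.6
```

```text
rot [-0.0012 -0.     -0.0002] shift [ 0.0007 -0.018   0.012 ]
t 10.9833 tcp [ 0.6003 -0.2884  0.2109] open 0.0149 F [-4.83  2.43 -5.47] Fx_stand -5.4 Fy 0.29 grip 68.39419484138489 q [-0.52  0.32  1.31 -0.    1.52 -0.11]
```

{"name": "carry_out", "arguments": {
  "deltas": [
    [0, 0, 0, 0, 0, -0.001, 0.9],
    [0, 0, 0, 0, 0, -0.002, 0.9],
    [0, 0, 0, 0, 0, -0.003, 0.9],
    [0, 0, 0, 0, 0, -0.004, 0.9],
    [0, 0, 0, 0, 0, -0.005, 0.9],
    [0, 0, 0, 0, 0, -0.006, 0.9],
    [0, 0, 0, 0, 0, -0.007, 0.9],
    [0, 0, 0, 0, 0, -0.007, 0.9]
  ]
}}

```text
clock: 11.65
tcp_pos: [0.6009, -0.2887, 0.2192]
tcp_rot: [2.628, 1.72, 0.001]
contact_force: [-5.5, 2.6, -2.2]
opening: 0.0148
gripper_force: 68.9
```

```bash
python3 go.py 0.584 -0.2806 0.199 -23.6
```

```text
rot [ 0.001   0.0002 -0.0001] shift [ 0.0007 -0.0188  0.0202]
t 11.65 tcp [ 0.6009 -0.2887  0.2192] open 0.0148 F [-5.49  2.58 -2.2 ] Fx_stand -6.07 Fy 0.17 grip 68.91492247581482 q [-0.52  0.31  1.3  -0.    1.53 -0.11]
```

{"name": "carry_out", "arguments": {
  "deltas": [
    [0, 0, 0, 0, 0, -0.001, 0.9],
    [0, 0, 0, 0, 0, -0.0025, 0.9],
    [0, 0, 0, 0, 0, -0.004, 0.9],
    [0, 0, 0, 0, 0, -0.0055, 0.9],
    [0, 0, 0, 0, 0, -0.007, 0.9],
    [0, 0, 0, 0, 0, -0.0085, 0.9],
    [0, 0, 0, 0, 0, -0.01, 0.9],
    [0, 0, 0, 0, 0, -0.0115, 0.9],
    [0, 0, 0, 0, 0, -0.0125, 0.9],
    [0, 0, 0, 0, 0, -0.0125, 0.9]
  ]
}}

```text
clock: 12.48
tcp_pos: [0.6009, -0.2887, 0.2311]
tcp_rot: [2.628, 1.72, 0.0]
contact_force: [0.9, -0.1, -3.1]
opening: 0.0149
gripper_force: 68.6
```

```bash
python3 go.py 0.584 -0.2806 0.199 -23.6;  python3 - <<'E'
from h import *
n="side";p,d=optics.read_camera(n);cv2.imwrite("pics/s2.png",cv2.resize(p[180:330,250:430,::-1],None,fx=4,fy=4,interpolation=cv2.INTER_CUBIC))
E
```

```text
rot [ 0.0006  0.0001 -0.0001] shift [ 0.0006 -0.0187  0.0321]
t 12.4833 tcp [ 0.6009 -0.2887  0.2311] open 0.0149 F [ 0.88 -0.13 -3.08] Fx_stand 0.86 Fy 0.24 grip 68.60373973846436 q [-0.52  0.31  1.28 -0.    1.55 -0.11]
```

View pics/s2.png

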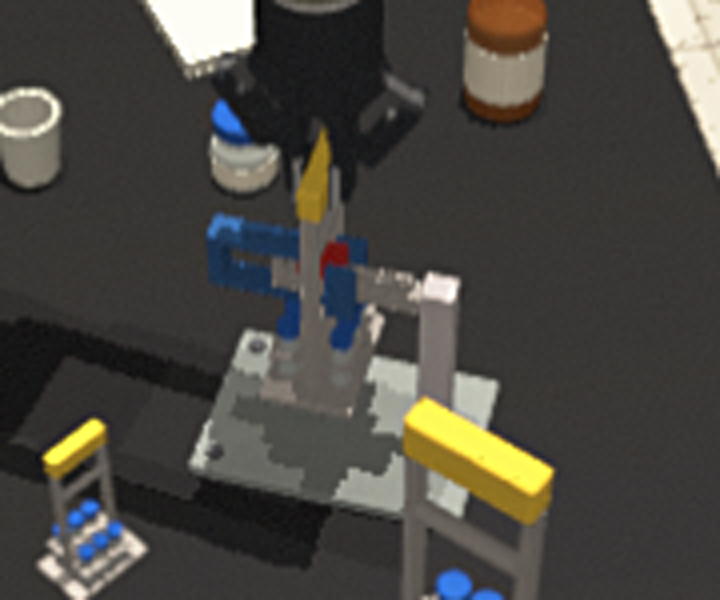

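The crop shows the carrier lifted in the grip, its strap passing the blue nose at (240,230) with the bar above it. The force reading is only the carrier's weight, so I back it out along the stand's -x.

{"name": "carry_out", "arguments": {
  "deltas": [
    [0, 0, 0, 0, -0.005, 0, 0.9],
    [0, 0, 0, 0, -0.012, 0, 0.9],
    [0, 0, 0, 0, -0.022, 0, 0.9],
    [0, 0, 0, 0, -0.032, 0, 0.9],
    [0, 0, 0, 0, -0.042, 0, 0.9],
    [0, 0, 0, 0, -0.052, 0, 0.9],
    [0, 0, 0, 0, -0.06, 0, 0.9],
    [0, 0, 0, 0, -0.065, 0, 0.9],
    [0, 0, 0, 0, -0.067, 0, 0.9]
  ]
}}

```text
clock: 13.28
tcp_pos: [0.5386, -0.2614, 0.231]
tcp_rot: [2.629, 1.72, -0.0]
contact_force: [1.0, 0.2, -3.8]
opening: 0.0149
gripper_force: 68.7
```

```bash
python3 go.py 0.4365 -0.2170 0.231 -23.6
```

```text
rot [ 0.      0.     -0.0002] shift [-2.000e-04 -1.113e-01 -1.000e-04]
t 13.2833 tcp [ 0.5386 -0.2614  0.231 ] open 0.0149 F [ 1.02  0.25 -3.84] Fx_stand 0.84 Fy 0.64 grip 68.7411367893219 q [-0.54  0.13  1.49 -0.    1.52 -0.13]
```

{"name": "carry_out", "arguments": {
  "deltas": [
    [0, 0, 0, 0, -0.01, 0, 0.9],
    [0, 0, 0, 0, -0.025, 0, 0.9],
    [0, 0, 0, 0, -0.04, 0, 0.9],
    [0, 0, 0, 0, -0.055, 0, 0.9],
    [0, 0, 0, 0, -0.07, 0, 0.9],
    [0, 0, 0, 0, -0.085, 0, 0.9],
    [0, 0, 0, 0, -0.095, 0, 0.9],
    [0, 0, 0, 0, -0.1, 0, 0.9],
    [0, 0, 0, 0, -0.1, 0, 0.9]
  ]
}}

```text
clock: 14.03
tcp_pos: [0.4473, -0.2216, 0.2311]
tcp_rot: [2.629, 1.72, 0.0]
contact_force: [0.4, 0.1, -4.0]
opening: 0.0149
gripper_force: 68.7
```

```bash
python3 go.py 0.4365 -0.2170 0.33 -23.6
```

```text
rot [ 0.0006  0.0001 -0.0002] shift [-0.0002 -0.0117 -0.0989]
t 14.0333 tcp [ 0.4473 -0.2216  0.2311] open 0.0149 F [ 0.36  0.08 -3.95] Fx_stand 0.3 Fy 0.22 grip 68.66693615913391 q [-0.56 -0.15  1.76  0.    1.52 -0.15]
```

{"name": "carry_out", "arguments": {
  "deltas": [
    [0, 0, 0, 0, 0, -0.02, 0.9],
    [0, 0, 0, 0, 0, -0.05, 0.9],
    [0, 0, 0, 0, 0, -0.08, 0.9],
    [0, 0, 0, 0.015, 0, -0.1, 0.9],
    [0, 0, 0, 0.04, -0.004, -0.1, 0.9],
    [0, 0, 0, 0.07, -0.007, -0.1, 0.9],
    [0, 0, 0, 0.1, -0.01, -0.1, 0.9],
    [0, 0, 0, 0.13, -0.012, -0.1, 0.9],
    [0, 0, 0, 0.16, -0.015, -0.1, 0.9],
    [0, 0, 0, 0.19, -0.018, -0.1, 0.9]
  ]
}}

```text
clock: 14.87
tcp_pos: [0.5083, -0.0391, 0.3309]
tcp_rot: [2.629, 1.72, 0.001]
contact_force: [0.9, -0.7, -2.0]
opening: 0.0147
gripper_force: 69.0
```

{"name": "carry_out", "arguments": {
  "deltas": [
    [0, 0, 0, 0.03, -0.002, 0, 0.9],
    [0, 0, 0, 0.06, -0.005, 0, 0.9],
    [0, 0, 0, 0.09, -0.008, 0, 0.9],
    [0, 0, 0, 0.12, -0.01, 0, 0.9],
    [0, 0, 0, 0.15, -0.012, 0, 0.9],
    [0, 0, 0, 0.18, -0.015, 0, 0.9],
    [0, 0, 0, 0.205, -0.017, 0, 0.9],
    [0, 0, 0, 0.225, -0.018, 0, 0.9],
    [0, 0, 0, 0.235, -0.018, 0, 0.9],
    [0, 0, 0, 0.238, -0.018, 0, 0.9]
  ]
}}

```text
clock: 15.7
tcp_pos: [0.5867, 0.1865, 0.33]
tcp_rot: [-2.627, -1.722, 0.001]
contact_force: [0.3, -0.9, -3.6]
opening: 0.0148
gripper_force: 69.0
```

```bash
python3 go.py 0.585 0.185 0.20 -23.6
python3 - <<'E'
from h import *
for n in("side","top"):
    p,d=optics.read_camera(n);P,ray,eye=cloud(n,d);hsv=cv2.cvtColor(p,cv2.COLOR_RGB2HSV)
    if n=="side": cv2.imwrite("pics/s3.png",cv2.resize(p[40:240,210:430,::-1],None,fx=3,fy=3,interpolation=cv2.INTER_CUBIC))
    o=np.load(n+"0.npz");Po,_,_=cloud(n,o["d"])
    m=(np.hypot(P[...,0]-.585,P[...,1]-.185)<.08)&(P[...,2]>.1)&(P[...,2]<.21);q=P[m];print(n,len(q),q[:,2].min().round(4) if len(q) else 0)
E
```

```text
rot [-0.0006  0.0002  0.0018] shift [-0.002  -0.0009  0.13  ]
t 15.7 tcp [0.5867 0.1865 0.33  ] open 0.0148 F [ 0.3  -0.89 -3.62] Fx_stand 0.63 Fy -0.69 grip 68.97142052650452 q [0.22 0.16 1.28 0.   1.7  0.63]
side 352 0.1645
top 634 0.1686
```

View pics/s3.png

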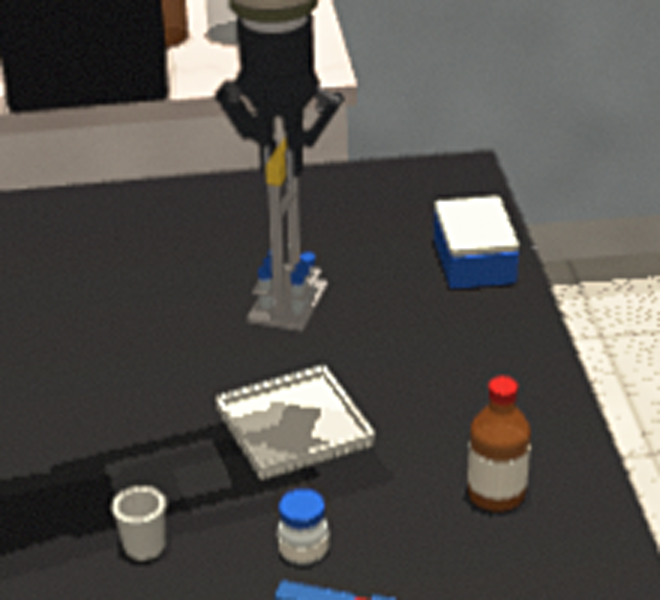

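The crop shows the carrier held upright at (285,230) above the tray (295,420), with its shadow inside the tray. Lowering.

{"name": "carry_out", "arguments": {
  "deltas": [
    [0, 0, 0, -0.002, -0.001, 0.01, 0.9],
    [0, 0, 0, -0.002, -0.001, 0.03, 0.9],
    [0, 0, 0, -0.002, -0.001, 0.055, 0.9],
    [0, 0, 0, -0.002, -0.001, 0.08, 0.9],
    [0, 0, 0, -0.002, -0.001, 0.105, 0.9],
    [0, 0, 0, -0.002, -0.001, 0.125, 0.9],
    [0, 0, 0, -0.002, -0.001, 0.14, 0.9],
    [0, 0, 0, -0.002, -0.001, 0.15, 0.9],
    [0, 0, 0, -0.002, -0.001, 0.156, 0.9],
    [0, 0, 0, -0.002, -0.001, 0.158, 0.9]
  ]
}}

```text
clock: 16.63
tcp_pos: [0.5838, 0.1825, 0.1718]
tcp_rot: [-2.629, -1.719, 0.002]
contact_force: [0.3, 0.2, -3.6]
opening: 0.0152
gripper_force: 68.9
```

{"name": "carry_out", "arguments": {
  "deltas": [
    [0, 0, 0, 0, 0, 0, 0.9],
    [0, 0, 0, 0, 0, 0.001, 0.9],
    [0, 0, 0, 0, 0, 0.002, 0.9],
    [0, 0, 0, 0, 0, 0.003, 0.9],
    [0, 0, 0, 0, 0, 0.004, 0.9],
    [0, 0, 0, 0, 0, 0.005, 0.9],
    [0, 0, 0, 0, 0, 0.005, 0.9],
    [0, 0, 0, 0, 0, 0.005, 0.9]
  ]
}}

```text
clock: 17.3
tcp_pos: [0.5843, 0.1835, 0.1677]
tcp_rot: [-2.629, -1.72, 0.0]
contact_force: [-0.5, -0.5, -2.9]
opening: 0.0153
gripper_force: 68.9
```

```bash
python3 go.py 0.585 0.185 0.1643 -23.6
```

```text
rot [-0.0002  0.0001  0.    ] shift [0.0017 0.0001 0.0034]
t 17.3 tcp [0.5843 0.1835 0.1677] open 0.0153 F [-0.47 -0.52 -2.87] Fx_stand -0.22 Fy -0.66 grip 68.90238404273987 q [ 0.22  0.2   1.53 -0.    1.41  0.63]
```

{"name": "carry_out", "arguments": {
  "deltas": [
    [0, 0, 0, 0, 0, 0.0005, 0.9],
    [0, 0, 0, 0, 0, 0.001, 0.9],
    [0, 0, 0, 0, 0, 0.0015, 0.9],
    [0, 0, 0, 0, 0, 0.002, 0.9],
    [0, 0, 0, 0, 0, 0.0025, 0.9],
    [0, 0, 0, 0, 0, 0.0025, 0.9]
  ]
}}

```text
clock: 17.8
tcp_pos: [0.5843, 0.1834, 0.1651]
tcp_rot: [-2.629, -1.72, 0.0]
contact_force: [-0.4, 0.6, -3.1]
opening: 0.015
gripper_force: 68.9
```

```bash
python3 go.py 0.585 0.185 0.1643 -23.6
```

```text
rot [-0.0002  0.0001 -0.0001] shift [0.0017 0.     0.0008]
t 17.8 tcp [0.5843 0.1834 0.1651] open 0.015 F [-0.42  0.6  -3.13] Fx_stand -0.62 Fy 0.38 grip 68.90239834785461 q [ 0.22  0.2   1.53 -0.    1.41  0.63]
```

{"name": "carry_out", "arguments": {
  "deltas": [
    [0, 0, 0, 0, 0, 0.0003, 0.9],
    [0, 0, 0, 0, 0, 0.0006, 0.9],
    [0, 0, 0, 0, 0, 0.0008, 0.9],
    [0, 0, 0, 0, 0, 0.0008, 0.9]
  ]
}}

```text
clock: 18.13
tcp_pos: [0.5845, 0.1835, 0.1649]
tcp_rot: [2.629, 1.72, 0.001]
contact_force: [-1.1, -0.3, 0.3]
opening: 0.0149
gripper_force: 69.4
```

```bash
python3 go.py 0.585 0.185 0.1643 -23.6
```

```text
rot [ 0.0004 -0.0002 -0.0001] shift [ 0.0016 -0.0001  0.0006]
t 18.1333 tcp [0.5845 0.1835 0.1649] open 0.0149 F [-1.12 -0.34  0.28] Fx_stand -0.89 Fy -0.76 grip 69.42344427108765 q [ 0.22  0.2   1.53 -0.    1.41  0.63]
```

Contact with the tray floor: the weight has come off the arm. Easing the grip open.

{"name": "carry_out", "arguments": {
  "deltas": [
    [0, 0, 0, 0, 0, 0.0003, 0.86],
    [0, 0, 0, 0, 0, 0.0003, 0.84],
    [0, 0, 0, 0, 0, 0.0003, 0.82],
    [0, 0, 0, 0, 0, 0.0003, 0.81],
    [0, 0, 0, 0, 0, 0.0003, 0.8],
    [0, 0, 0, 0, 0, 0.0003, 0.78],
    [0, 0, 0, 0, 0, 0.0003, 0.74],
    [0, 0, 0, 0, 0, 0.0003, 0.65],
    [0, 0, 0, 0, 0, 0.0003, 0.5],
    [0, 0, 0, 0, 0, 0.0003, 0.4]
  ],
  "force": 20
}}

```text
clock: 18.97
tcp_pos: [0.5844, 0.1834, 0.1641]
tcp_rot: [2.629, 1.72, 0.0]
contact_force: [0.3, 0.5, -0.4]
opening: 0.0507
gripper_force: 0.0
```

{"name": "carry_out", "arguments": {
  "deltas": [
    [0, 0, 0, 0, 0, 0, 0.3],
    [0, 0, 0, 0, 0, 0, 0.3],
    [0, 0, 0, 0, 0, -0.01, 0.3],
    [0, 0, 0, 0, 0, -0.03, 0.3],
    [0, 0, 0, 0, 0, -0.06, 0.3],
    [0, 0, 0, 0, 0, -0.09, 0.3],
    [0, 0, 0, 0, 0, -0.12, 0.3],
    [0, 0, 0, 0, 0, -0.14, 0.3],
    [0, 0, 0, 0, 0, -0.15, 0.3],
    [0, 0, 0, 0, 0, -0.15, 0.3]
  ]
}}

```text
clock: 19.8
tcp_pos: [0.5856, 0.1838, 0.3182]
tcp_rot: [2.627, 1.719, 0.009]
contact_force: [0.0, -0.2, 0.5]
opening: 0.0598
gripper_force: 0.0
```

```bash
python3 go.py 0.585 0.185 0.1643 -23.6
python3 - <<'E'
from h import *
o,s=[],[]
p,d=optics.read_camera("side");a=p[100:330,240:400,::-1]
t,dt=optics.read_camera("top");b=t[150:300,150:440,::-1]
cv2.imwrite("pics/s4.png",cv2.hconcat([cv2.resize(a,(390,560)),cv2.resize(b,(400,207)).copy() if 0 else cv2.copyMakeBorder(cv2.resize(b,(400,207)),0,353,0,0,cv2.BORDER_CONSTANT)]))
E
```

```text
rot [ 0.0048 -0.0035 -0.    ] shift [ 0.0004 -0.0018  0.1539]
t 19.8 tcp [0.5856 0.1838 0.3182] open 0.0598 F [ 0.03 -0.21  0.48] Fx_stand 0.11 Fy -0.18 grip 0.0 q [ 0.22  0.14  1.32 -0.    1.67  0.63]
```

View pics/s4.png

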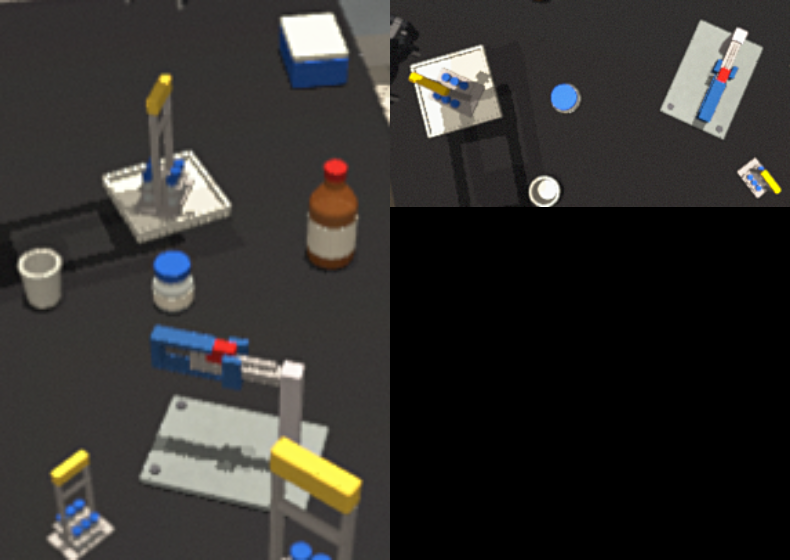

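The carrier stands upright, centred in the tray (side crop (165,190), top crop (455,90)). The keeper at (222,350) has sprung forward, and the bottle, jar and beaker look undisturbed.

```bash
python3 -c "
from rig import job
print(job.finish_job())"
```

```text
the job is handed in; nothing more can be done
None
```

The middle-sized carrier is off the hook and standing upright in the white tray, released; the job was handed in at about 20 s, and no verdict came back.

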